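Hold a printer controller module on test

ROBOT

A 7-joint arm with a two-finger parallel gripper is mounted at the origin on the work surface. World frame = base frame: x ahead of the robot, y to its left, z up, the work surface at z = 0. Lengths are in m, angles in rad, forces in N, time in s.
With the tool pointing down it reaches from about 0.425 to 0.925 m from the base axis. Payload 6.8 kg.
Tool frame: the origin (TCP) lies at the very end of the fingers, on their centre line; the grasp point (between the pads) lies 19 mm behind it (bot.grip_depth is the distance from the TCP to the grasp point, in m); z points along the fingers, y is the direction in which the jaws open and shut (so a half turn about z gives the same grasp; the last joint's range is limited). The gripper opens to 85 mm and grips with 20 to 120 N. Pads are 22 mm wide; open, the fingers measure 114 mm over their backs; the gripper's body (76 mm by 85 mm) begins 54 mm behind the grasp point. The pads swing forward as they close: fully open they stand 13 mm farther back than shut.
Start: joints at [-1.256, 0.477, 0.022, 1.555, -0.011, 1.109, -0.083], TCP at [0.277, 0.616, 0.231] pointing down, gripper open.
Joint ranges: [-2.96, 2.96], [-0.34, 2.1], [-1.41, 1.46], [0.24, 2.44], [-1.37, 4.51], [0.17, 1.92], [-2.96, 2.96]. Speed limits (rad/s): [2.39, 2.39, 3.14, 3.14, 3.14, 3.14, 3.14].

INTERFACE

Orientations are given as a unit quaternion [w, x, y, z].
In Python, from station import bot gives the robot as it stands.
- The arm moves only by the tool step_arm, never from a script. Its argument "increments" is a list of rows, each a list of 7 numbers: the shift along the world's x, y, z in m, then the turn, a rotation vector about the world's x, y, z in degrees, then the gripper command: -1 is fully open, 1 is shut, values between are in proportion. In form: [[dx, dy, dz, rx, ry, rz, fingers], ...]. A call has 1 to 10 rows; each row is the pose to reach, as a shift and turn from the pose commanded when the call began; what a row does not reach only later rows make up. A row lasts 1/12 s, in which the tool goes at most 41.7 mm and 7.16 degrees, less where a joint would pass 70% of its speed; a pose out of reach is approached as far as the arm can. A call with a gripper value outside its range is refused whole. The fingers move at their own pace and stop on an object; "force" is the grip in N (left out, the last holds). Time passes only in rows, so rows that repeat a pose let the fingers close. It gives the time, the measured TCP pose, the force and the opening at its end, in the units of the state.
- bot.get_obs(): the state, without advancing time (a new reading comes with each control period).
- bot.read_camera(name): name is "scene" or "side" or "wrist"; returns a dict with "color" (400x640x3 uint8, red, green, blue), "intrinsics" (3x3 intrinsics, pixels), "D" ([k1, k2, p1, p2, k3] as OpenCV has them; the pictures are not rectified), "extrinsics" (4x4, takes a point from camera to world coordinates). Camera axes: x right, y up, looking along -z (the intrinsics and any distortion apply to the point x, -y, -z); pixel columns grow to the right and rows downward; lengths in m; the calibration is good to about 2 mm. A picture is of the moment at which its call begins. There is no depth.
- bot.hand_in(): hands the job in, once; it reports no verdict.
Trained networks look in the newest picture that a camera, given by its name, has taken for a name from the list of things; names that differ only in an ending like _2 or _b are one class to them, and where a whole thing is asked for, a point or a joint stands for the part that bears it (a point fixed in the world has none). Each returns a list of dicts, best first, with "conf" (0 to 1); they miss things now and then, are a little off and sometimes report something else, mostly with a low value. They report only what shows in the picture. A call takes as long as a camera call.
- bot.recognise(thing, camera): "location" ([column, row] as shares, 0 to 1, of the picture: columns of its width, rows of its height, amid what is visible of it).
- bot.place_of(thing, camera): "location" ([column, row] as shares, 0 to 1, of the picture: columns of its width, rows of its height: a listed point, or the origin of a listed thing).
The state is a dict: "t": time; "q": joint angles; "joint_vel": joint speeds; "joint_torque": joint torques, N m; "eef_pos": TCP position; "tool_rot": TCP orientation; "contact_force": force on the tool from outside, world axes, zero at the start; "torque": the same for the moment, N m; "gripper_width": opening from 0.0 (shut) to 1.0 (fully open).
Only numpy, scipy, OpenCV 4.12 (cv2) and the standard library are available. Lean on these libraries where they do the work, as an engineer would, in place of code of your own. Each camera call takes 0.05 s, during which the arm holds its last target.

TASK

Take the white-framed controller module (green board) out of the rack and slide it fully home, upright, into the slot of the bench tester. Then pull the tester's orange spring-return handle out until its red pointer lines up with the green flag, and finish while still gripping it steadily there, because it springs back when let go. Leave the black module in the rack and everything else on the table where it is.

Things in the scene. Friction and masses are not known exactly. Their poses are not given: they have to be found in the camera images.
- module_center (a point): Centre of the wanted module: upright slab, white frame, green board, about 0.14 kg; 10 mm thick (its x), 84 wide (its y), 86 tall (z, up); this point is 43 mm above its brass foot and below its top edge. Starts in one of the rack's two slots, foot 10 mm above the table. The top 30 mm of its faces is plain ribbed frame, for gripping across the 10 mm. May go in the tester either way round.
- slot_mouth (a point): Centre of the mouth of the tester's slot, 66 mm above the table; axes are the tester's: x across the slot's 13 mm width, y along its 88 mm length, z up. 36 mm deep; the mouth flares 4 mm on each side in its top 6 mm; black block 52 by 120 mm round it. With the module fully home, the module's centre is 7 mm above this point, its top 50 mm above.
- tester: The bench tester: fixed grey case 200 (x) by 240 (y) by 30 mm high, origin at the centre of its underside. The slot's centre is 55 mm to its +y; the handle's lane runs along x, 60 mm to its -y, with aluminium end blocks 46 mm high.
- pull: The tester's orange handle: paddle 14 mm thick (x), 40 wide (y), 46 tall on a carriage 44 by 46 by 12 mm. Origin: grip point, 70 mm above the table; the paddle reaches 26 mm below and 20 mm above it. Axes are the tester's. Slides 0 to 80 mm along the tester's -x (towards the robot) from rest, 45 mm to +x of the tester's centre. Spring: 4.2 N at rest plus 0.14 N per mm (8 to 13 N at the mark).
- pointer (a point): Tip of the red pointer on the handle's carriage, at the handle's own tester x, 37 mm to its -y and 40 mm above the table; it moves with the handle.
- mark (a point): The mark: centre of the green flag, a block 10 mm wide (tester x) by 14 by 16 mm fixed on the paper scale beside the pointer's track, 30 to 65 mm from the pointer's rest position towards the tester's -x. Axes are the tester's. The pointer lines up when it has this point's tester x, within the flag's 10 mm width. They never touch.
- spare_center (a point): Centre of the other module, which stays: same shape, black frame, blue board, in the rack's other slot, 80 mm away along the modules' x. The rack is grey, fixed, 180 mm (modules' x) by 124 mm, 36 mm high, its two slots 13 by 88 mm and 26 mm deep, flared like the tester's.
- tape_c (a point): Centre of a roll of blue tape, 96 mm across, 22 mm high, lying on the table to the left of the rack.
- driver_c (a point): Middle of a screwdriver 160 mm long (along its x), lying on the table to the right of the tester.
- gear_c (a point): Centre of an orange printed gear, 63 mm across, 24 mm high, on the table behind the rack and tester.

How it is judged:
On the way:
1. the white module is fully home in the tester's slot while the handle is still at rest (z of module_center in the frame of slot_mouth below 0.011 m and horizontal distance between module_center and slot_mouth below 0.008 m and angle between module_center's own z axis and vertical below 0.12 rad and angle between the x axis of module_center and the x axis of slot_mouth, either way round below 0.12 rad and x of pull in the frame of slot_mouth above 0.035 m), for 0.2 s.
At the end, for the whole second after the job is handed in: White module home in the tester slot (within 4 mm of its floor, 8 mm of its centre, upright), not touched by the fingers; pointer still, within 5 mm of the flag centre, the fingers alone holding the handle (over 3 N); other loose things within 25 to 30 mm of where they stood (z of module_center in the frame of slot_mouth below 0.011 m and horizontal distance between module_center and slot_mouth below 0.008 m and angle between module_center's own z axis and vertical below 0.12 rad and angle between the x axis of module_center and the x axis of slot_mouth, either way round below 0.12 rad and x of pointer in the frame of mark between -0.005 and 0.005 m and linear speed of each of pull, module below 0.02 m/s and contact force between pull and the fingers above 3 N and contact force between pull and module below 0.5 N and contact force between pull and spare below 0.5 N and contact force between pull and gear below 0.5 N and contact force between pull and driver below 0.5 N and contact force between module and the fingers below 0.5 N and distance of spare_center from where it was at the start of the episode below 0.025 m and distance of each of tape_c, driver_c, gear_c from where it was at the start of the episode below 0.03 m); the arm keeps its last pose, push and grip.
It fails at once if the black module is moved by more than 25 mm (distance of spare_center from where it was at the start of the episode above 0.025 m).
It fails at once if another loose thing on the table is moved by more than 30 mm (distance of any of tape_c, driver_c, gear_c from where it was at the start of the episode above 0.03 m).
It also fails if it takes over 51 s, if anything falls off the work surface, if the arm or the gripper's body presses on something with over 40 N, if the wrist force passes 120 N, or if a joint passes its speed limit or range.

## Working session

There is one attempt and no reset: what is moved stays moved. The work goes in short steps, Python scripts to look and compute and a tool call to move; the robot and the scene stay as the last step left them, time stands still between calls to the robot, and variables do not carry over. Pictures are saved under pics/ and viewed, and the job is handed in when it is done.

Besides the shell and the picture viewer there is one more tool, called in YAML: its name, and indented under it one key for each argument. step_arm: Moves the arm, as the interface text tells. Its arguments: {"type":"object","properties":{"increments":{"type":"array","items":{"type":"array","items":{"type":"number"}}},"force":{"type":"number"}},"required":["increments"]}

```bash
ls; mkdir -p pics
cat > h.py <<'E'
import numpy as np, cv2, json
from station import bot
from scipy.spatial.transform import Rotation as R
def snap(name,fn=None):
    c=bot.read_camera(name)
    if fn: cv2.imwrite(f'pics/{fn}.png',c['color'][:,:,::-1])
    return c
def proj(c,P):
    P=np.atleast_2d(np.asarray(P,float)); T=np.linalg.inv(np.array(c['extrinsics']))
    q=P@T[:3,:3].T+T[:3,3]; q=q*[1,-1,-1]
    return cv2.projectPoints(q.reshape(-1,1,3),np.zeros(3),np.zeros(3),np.array(c['intrinsics'],float),np.array(c['D'],float))[0].reshape(-1,2)
def ray(c,uv):
    n=cv2.undistortPoints(np.array(uv,float).reshape(-1,1,2),np.array(c['intrinsics'],float),np.array(c['D'],float)).reshape(-1,2)
    T=np.array(c['extrinsics']); d=np.c_[n[:,0],-n[:,1],-np.ones(len(n))]@T[:3,:3].T
    return T[:3,3],d
def atz(c,uv,z):
    o,d=ray(c,uv); return o+d*((z-o[2])/d[:,2])[:,None]
E
cat > a.py <<'E'
from h import *
o=bot.get_obs(); print(o['eef_pos'],o['tool_rot'],o['contact_force'],o['gripper_width'])
Z=dict(module_center=.053,slot_mouth=.066,tester=0,pull=.07,pointer=.04,mark=None,spare_center=.053,tape_c=.011,driver_c=.012,gear_c=.012)
for n in ['scene','side','wrist']:
    c=snap(n,n+'0'); print(n,np.round(c['extrinsics'],3).tolist())
    for k,z in Z.items():
        for d in bot.place_of(k,n)[:2]:
            uv=np.array(d['location'])*[640,400]; p=atz(c,uv,z if z is not None else .04)[0]
            print(' ',k,round(d['conf'],2),uv.round(1),p.round(4))
E
python3 a.py
```

```text
pics
[0.2767142  0.61503293 0.2303404 ] [-1.27739108e-04  2.09791584e-01  9.77745719e-01 -8.85121173e-04] [-0.76705844  0.62305608  0.35939266] 0.9981204506611706
scene [[0.775, -0.37, 0.513, 1.191], [0.632, 0.456, -0.626, -0.684], [-0.002, 0.81, 0.587, 0.747], [0.0, 0.0, 0.0, 1.0]]
  module_center 0.66 [337.7 168. ] [0.4916 0.2824 0.053 ]
  slot_mouth 0.6 [258.4 231.7] [ 0.5425 -0.1496  0.066 ]
  tester 0.61 [239.4 260.2] [ 0.5287 -0.2167  0.    ]
  tester 0.6 [371.8 169.4] [0.5444 0.4288 0.    ]
  pull 0.6 [236.3 262.6] [ 0.5911 -0.2711  0.07  ]
  pointer 0.69 [224.2 279.2] [ 0.5859 -0.3108  0.04  ]
  mark 0.4 [205.6 270.9] [ 0.5269 -0.3221  0.04  ]
  spare_center 0.93 [359.4 181. ] [0.5996 0.2592 0.053 ]
  spare_center 0.34 [373.8 236. ] [0.791  0.0483 0.053 ]
  tape_c 0.59 [372.7 164.2] [0.5354 0.4474 0.011 ]
  driver_c 0.7 [163.6 300.8] [ 0.5034 -0.436   0.012 ]
  gear_c 0.75 [165.  300.9] [ 0.5063 -0.434   0.012 ]
  gear_c 0.73 [372. 236.] [0.7633 0.0883 0.012 ]
side [[0.813, 0.422, -0.401, 0.072], [-0.582, 0.592, -0.558, -0.708], [0.002, 0.687, 0.727, 0.991], [0.0, 0.0, 0.0, 1.0]]
  module_center 0.72 [236.1 156.6] [0.5085 0.2826 0.053 ]
  slot_mouth 0.82 [336.9 248.1] [ 0.5375 -0.1702  0.066 ]
  tester 0.84 [349.3 275.9] [ 0.5426 -0.2191  0.    ]
  pull 0.69 [379.6 263.9] [ 0.5893 -0.269   0.07  ]
  pointer 0.79 [389.5 282.4] [ 0.5898 -0.3093  0.04  ]
  mark 0.46 [378.5 301.5] [ 0.534  -0.3335  0.04  ]
  mark 0.32 [238.4 157. ] [0.5193 0.2906 0.04  ]
  spare_center 0.65 [260.2 153.4] [0.5747 0.253  0.053 ]
  tape_c 0.58 [223.5 138.7] [0.5377 0.4278 0.011 ]
  driver_c 0.64 [398.7 344.6] [ 0.5117 -0.4325  0.012 ]
  gear_c 0.71 [348.5 171.5] [0.7703 0.0697 0.012 ]
  gear_c 0.17 [263.3 152.5] [0.6068 0.2931 0.012 ]
wrist [[0.41, -0.87, -0.275, 0.207], [0.912, 0.391, 0.123, 0.647], [0.0, -0.301, 0.954, 0.374], [0.0, 0.0, 0.0, 1.0]]
```

View pics/scene0.png

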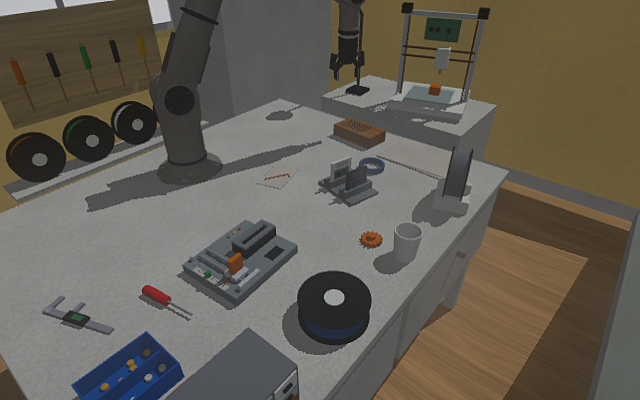

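View pics/side0.png

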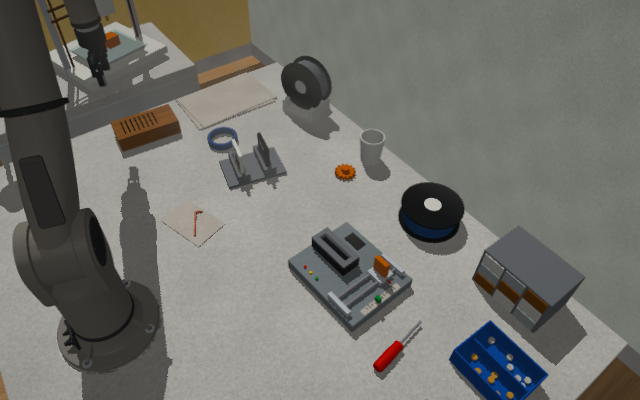

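View pics/wrist0.png

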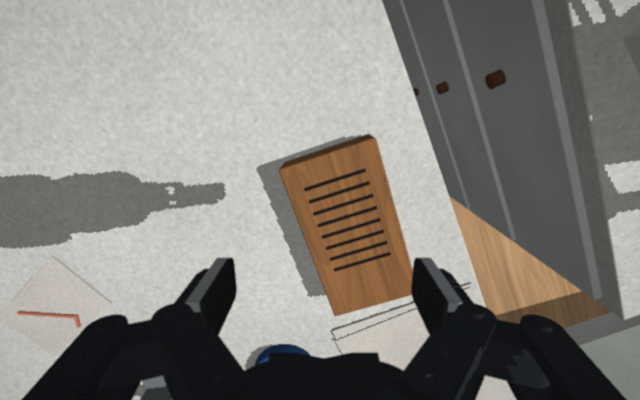

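step_arm:
  increments:
    - [0.02,-0.03,0.0,0,0,-7,-1]
    - [0.05,-0.06,0.01,0,0,-14,-1]
    - [0.08,-0.1,0.02,0,0,-21,-1]
    - [0.11,-0.13,0.02,0,0,-28,-1]
    - [0.14,-0.17,0.02,0,0,-35,-1]
    - [0.17,-0.21,0.02,0,0,-42,-1]
    - [0.2,-0.25,0.02,0,0,-49,-1]
    - [0.23,-0.29,0.02,0,0,-56,-1]
    - [0.25,-0.31,0.02,0,0,-63,-1]
    - [0.26,-0.33,0.02,0,0,-70,-1]

```text
t: 2.48
eef_pos: [0.5316, 0.2939, 0.2517]
tool_rot: [0.0, 0.735, 0.678, 0.001]
contact_force: [0.2, 1.7, 0.3]
gripper_width: 1.001
```

step_arm:
  increments:
    - [0,0,0,0,0,-7,-1]
    - [0,0,0,0,0,-10,-1]
    - [0,0,0,0,0,-10,-1]

```text
t: 2.73
eef_pos: [0.5308, 0.2945, 0.2514]
tool_rot: [0.0, 0.79, 0.613, 0.0]
contact_force: [-0.3, 1.2, 0.5]
gripper_width: 0.999
```

Run:
```python
from h import *
o=bot.get_obs(); print(o['t'],o['eef_pos'],o['tool_rot'],np.round(o['q'],2))
c=snap('wrist','w1')
for k,z in dict(module_center=.053,spare_center=.053,gear_c=.012,slot_mouth=.066).items():
    for d in bot.place_of(k,'wrist')[:2]:
        uv=np.array(d['location'])*[640,400]; print(k,round(d['conf'],2),uv.round(1),atz(c,uv,z)[0].round(4))
```

```text
2.7333 [0.53078935 0.29449314 0.25139304] [6.00019796e-05 7.90320671e-01 6.12693419e-01 9.02517857e-05] [-0.94  0.36  0.43  1.73 -0.17  1.09 -0.71]
module_center 0.88 [309.8 199.8] [0.5092 0.272  0.053 ]
gear_c 0.57 [521.6 277.6] [0.7686 0.0716 0.012 ]
```

View pics/w1.png

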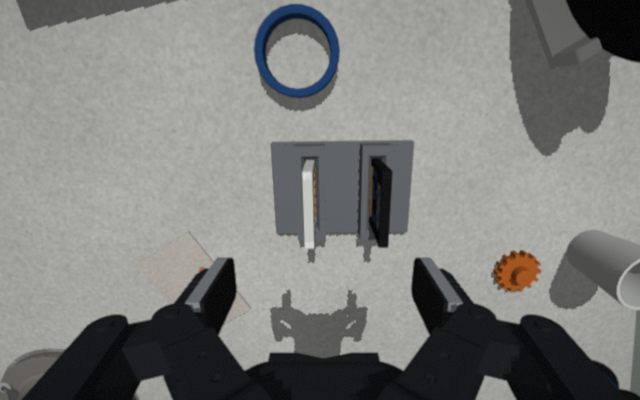

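Run:
```python
import cv2
i=cv2.imread('pics/w1.png')[130:270,255:430]; cv2.imwrite('pics/w1c.png',cv2.resize(i,None,fx=4,fy=4,interpolation=cv2.INTER_NEAREST))
```

```text
(no output)
```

View pics/w1c.png

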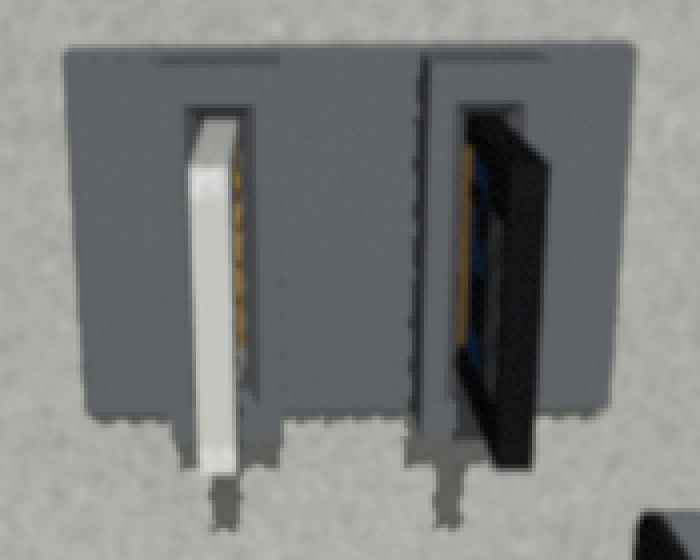

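Run:
```python
from h import *
c=bot.read_camera('wrist')
f=lambda l:np.array(l)/4+[255,130]
W=atz(c,f([(190,167),(227,167),(237,473),(201,473)]),.096); print(W.round(4)); m=W.mean(0)
print('wc',m, 'len',np.linalg.norm(W[0]-W[3]),np.linalg.norm(W[0]-W[1]))
e=(W[0]+W[1]-W[2]-W[3])/2; print('ang y',np.degrees(np.arctan2(e[1],e[0]))-90)
B=atz(c,f([(468,115),(548,162),(533,467),(498,467)]),.096); print('black',B.round(4))
for z in(.012,.036):
  K=atz(c,f([(66,47),(634,43),(608,410),(90,414)]),z); print(z,K.round(4).tolist(),[round(np.linalg.norm(K[i]-K[(i+1)%4]),4) for i in range(4)], K.mean(0)); d=K[1]-K[0]+K[2]-K[3];print(np.degrees(np.arctan2(d[1],d[0])))
o=bot.get_obs();r=R.from_quat(np.array(o['tool_rot'])[[1,2,3,0]]).as_matrix();print(r.round(3))
y=r[:,1];print(np.degrees(np.arctan2(y[1],y[0])))
```

```text
[[0.5139 0.3156 0.096 ]
 [0.5228 0.3133 0.096 ]
 [0.5042 0.2317 0.096 ]
 [0.4948 0.2341 0.096 ]]
wc [0.50893017 0.27368588 0.096     ] len 0.08370232958839148 0.009197379016651358
ang y -13.056080613909543
black [[0.5835 0.3115 0.096 ]
 [0.6005 0.2952 0.096 ]
 [0.5819 0.2141 0.096 ]
 [0.5727 0.2164 0.096 ]]
0.012 [[0.4767, 0.346, 0.012], [0.6476, 0.3045, 0.012], [0.6197, 0.1848, 0.012], [0.4486, 0.2262, 0.012]] [np.float64(0.1759), np.float64(0.1229), np.float64(0.176), np.float64(0.123)] [0.54816739 0.26536057 0.012     ]
-13.624719234556613
0.036 [[0.4813, 0.3475, 0.036], [0.6414, 0.3086, 0.036], [0.6153, 0.1964, 0.036], [0.4549, 0.2352, 0.036]] [np.float64(0.1648), np.float64(0.1152), np.float64(0.165), np.float64(0.1153)] [0.54821941 0.27194554 0.036     ]
-13.624719234556615
[[ 0.244  0.97  -0.   ]
 [ 0.97  -0.244  0.   ]
 [ 0.    -0.    -1.   ]]
-14.107788939407374
```

step_arm:
  increments:
    - [-0.011,-0.01,-0.03,0,0,0.7,-1]
    - [-0.022,-0.021,-0.06,0,0,0.7,-1]
    - [-0.022,-0.021,-0.1,0,0,0.7,-1]
    - [-0.022,-0.021,-0.12,0,0,0.7,-1]
    - [-0.022,-0.021,-0.12,0,0,0.7,-1]

```text
t: 3.45
eef_pos: [0.505, 0.2729, 0.127]
tool_rot: [-0.0, 0.785, 0.619, -0.004]
contact_force: [-0.1, -1.0, 0.4]
gripper_width: 1.0
```

Run:
```python
from h import *
c=snap('wrist','w2'); o=bot.get_obs(); print(o['t'],o['eef_pos'])
r=R.from_quat(np.array(o['tool_rot'])[[1,2,3,0]]).as_matrix();y=r[:,1];print(np.degrees(np.arctan2(y[1],y[0])))
p=np.array([.509,.2737,.096]); a=np.radians(-13.4);x=np.array([np.cos(a),np.sin(a),0]);yy=np.array([-x[1],x[0],0])
print(proj(c,[p+s*.005*x+t*.042*yy for s,t in [(-1,1),(1,1),(1,-1),(-1,-1)]]))
```

```text
3.5 [0.50678593 0.27376184 0.12962416]
-13.465503140782456
[[320.61337615 166.57842821]
 [337.99785559 166.58793968]
 [336.18478869 292.31140432]
 [321.04744286 292.27569358]]
```

View pics/w2.png

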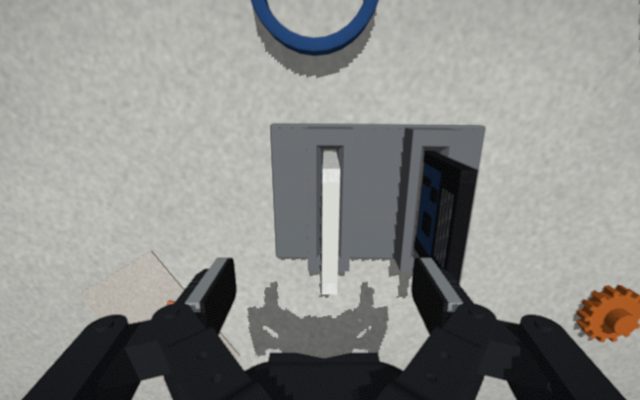

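step_arm:
  increments:
    - [0.002,0,-0.02,0,0,0,-1]
    - [0.002,0,-0.045,0,0,0,-1]
    - [0.002,0,-0.064,0,0,0,-1]
    - [0.002,0,-0.065,0,0,0,-1]
    - [0.002,0,-0.065,0,0,0,-1]

```text
t: 3.92
eef_pos: [0.511, 0.2748, 0.0673]
tool_rot: [0.0, 0.785, 0.619, 0.0]
contact_force: [0.9, 0.4, -0.1]
gripper_width: 1.002
```

step_arm:
  force: 50
  increments:
    - [0,0,0,0,0,0,1]
    - [0,0,0,0,0,0,1]
    - [0,0,0,0,0,0,1]
    - [0,0,0,0,0,0,1]
    - [0,0,0,0,0,0,1]
    - [0,0,0,0,0,0,1]
    - [0,0,0,0,0,0,1]
    - [0,0,0,0,0,0,1]

```text
t: 4.58
eef_pos: [0.5103, 0.2745, 0.0667]
tool_rot: [-0.0, 0.785, 0.619, 0.0]
contact_force: [-1.2, -0.6, 5.6]
gripper_width: 0.107
```

step_arm:
  increments:
    - [0,0,0.005,0,0,0,1]
    - [0,0,0.015,0,0,0,1]
    - [0,0,0.03,0,0,0,1]
    - [0,0,0.05,0,0,0,1]
    - [0,0,0.08,0,0,0,1]
    - [0,0,0.12,0,0,0,1]
    - [0,-0.02,0.16,0,0,0,1]
    - [0.0,-0.05,0.18,0,0,3,1]
    - [0.01,-0.08,0.19,0,0,6,1]

```text
t: 5.33
eef_pos: [0.5207, 0.1946, 0.2607]
tool_rot: [0.0, 0.75, 0.661, 0.003]
contact_force: [-0.2, 0.0, -2.1]
gripper_width: 0.111
```

step_arm:
  increments:
    - [0.0,-0.035,0.0,0,0,2,1]
    - [0.01,-0.07,0.0,0,0,5,1]
    - [0.01,-0.11,0.0,0,0,8,1]
    - [0.02,-0.15,0.0,0,0,11,1]
    - [0.02,-0.19,0.0,0,0,12,1]
    - [0.02,-0.23,0.0,0,0,12,1]
    - [0.025,-0.27,0.0,0,0,12,1]
    - [0.025,-0.31,0.0,0,0,12,1]
    - [0.025,-0.34,0.0,0,0,12,1]
    - [0.025,-0.35,0,0,0,12,1]

```text
t: 6.17
eef_pos: [0.5438, -0.1624, 0.2573]
tool_rot: [0.001, 0.682, 0.732, -0.001]
contact_force: [0.5, -0.9, -1.4]
gripper_width: 0.111
```

step_arm:
  increments:
    - [0,0,0,0,0,0,1]
    - [0,0,0,0,0,0,1]

```text
t: 6.33
eef_pos: [0.5451, -0.1556, 0.2565]
tool_rot: [-0.0, 0.679, 0.734, 0.0]
contact_force: [0.3, 0.6, -2.0]
gripper_width: 0.106
```

Run:
```python
from h import *
c=snap('wrist','w3'); o=bot.get_obs(); print(o['t'],o['eef_pos'],o['q'],o['gripper_width'])
r=R.from_quat(np.array(o['tool_rot'])[[1,2,3,0]]).as_matrix();y=r[:,1];print(np.degrees(np.arctan2(y[1],y[0])))
for k,z in dict(slot_mouth=.066,tester=0,pull=.07,pointer=.04,mark=.04,driver_c=.012).items():
    for d in bot.place_of(k,'wrist')[:2]:
        uv=np.array(d['location'])*[640,400]; print(k,round(d['conf'],2),uv.round(1),atz(c,uv,z)[0].round(4))
```

```text
6.3833 [ 0.54538059 -0.15423981  0.25632482] [-0.29298251  0.30280296  0.57324397  1.82000482 -0.18625221  1.07275177
  0.42838653] 0.10787192560322106
4.542356392908592
slot_mouth 0.9 [314.6 188.2] [ 0.5364 -0.1674  0.066 ]
tester 0.92 [316.1 211.1] [ 0.5401 -0.2174  0.    ]
pull 0.48 [349. 276.] [ 0.5861 -0.2742  0.07  ]
```

View pics/w3.png

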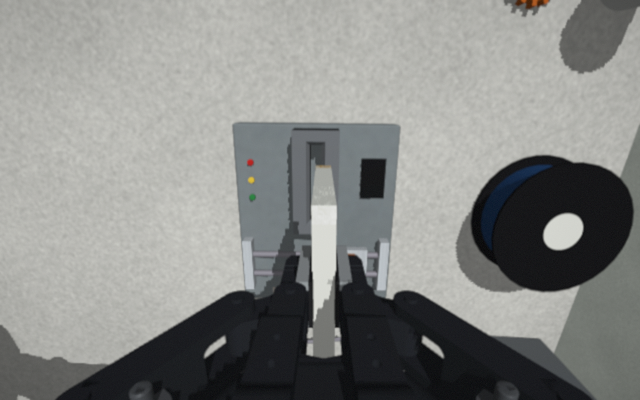

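Run:
```python
import cv2
i=cv2.imread('pics/w3.png')[115:300,225:410]; cv2.imwrite('pics/w3c.png',cv2.resize(i,None,fx=4,fy=3.2*1,interpolation=cv2.INTER_NEAREST))
```

```text
(no output)
```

View pics/w3c.png

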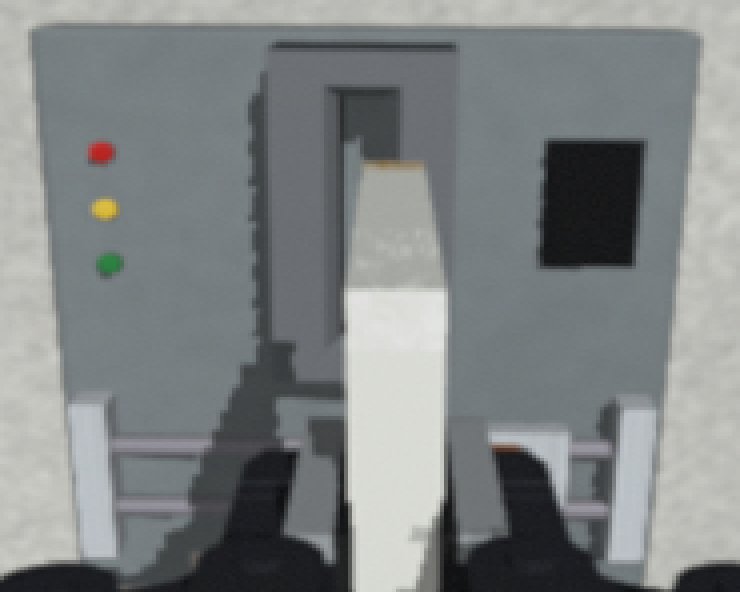

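Run:
```python
from h import *
c=bot.read_camera('wrist')
f=lambda l:np.array(l)/[4,3.2]+[225,115]
P=lambda l,z:atz(c,f(l),z)
def ang(d): return np.degrees(np.arctan2(d[1],d[0]))
B=P([(272,47),(456,47),(267,380)],.066); print(B.round(4), np.linalg.norm(B[1]-B[0]),np.linalg.norm(B[2]-B[0]),ang(B[1]-B[0]),ang(B[0]-B[2])-90)
S=P([(325,88),(402,88)],.066); print(S, np.linalg.norm(S[1]-S[0]),ang(S[1]-S[0]))
C=P([(33,31),(699,35)],.03); print(C, np.linalg.norm(C[1]-C[0]),ang(C[1]-C[0]))
E=P([(69,402),(107,400),(618,402),(656,402)],.046); print(E.round(4),ang(E[3]-E[0]),ang(E[2]-E[1]))
for th in (4,4.5,5):
  a=np.radians(th);x=np.array([np.cos(a),np.sin(a),0]);y=np.array([-x[1],x[0],0])
  print(th,'slot from block',(B[0]+B[1])/2-.06*y,'from case',(C[0]+C[1])/2-.065*y,'slotflare',(S[0]+S[1])/2-.048*y)
print(P([(398,166)],0))
```

```text
[[ 0.5093 -0.1039  0.066 ]
 [ 0.5582 -0.1     0.066 ]
 [ 0.5138 -0.2242  0.066 ]] 0.0490792413669112 0.12034209003137061 4.582918421882474 2.176638976249791
[[ 0.52422837 -0.11625506  0.066     ]
 [ 0.54495008 -0.11459381  0.066     ]] 0.02078820305566506 4.583564972532359
[[ 0.43548018 -0.10645202  0.03      ]
 [ 0.63121079 -0.09219848  0.03      ]] 0.1962489052657944 4.1650561810697155
[[ 0.4502 -0.2474  0.046 ]
 [ 0.4622 -0.2456  0.046 ]
 [ 0.6235 -0.2335  0.046 ]
 [ 0.6355 -0.2325  0.046 ]] 4.590662107344714 4.2847046603437136
4 slot from block [ 0.53792286 -0.1617909   0.066     ] from case [ 0.53787966 -0.16416692  0.03      ] slotflare [ 0.53793754 -0.16330751  0.066     ]
4.5 slot from block [ 0.53844502 -0.1617521   0.066     ] from case [ 0.53844533 -0.16412488  0.03      ] slotflare [ 0.53835526 -0.16327647  0.066     ]
5 slot from block [ 0.53896682 -0.16170874  0.066     ] from case [ 0.53901061 -0.16407791  0.03      ] slotflare [ 0.5387727  -0.16324178  0.066     ]
[[ 0.54728596 -0.15368141  0.        ]]
```

step_arm:
  increments:
    - [-0.004,-0.004,-0.03,0,0,-0.2,1]
    - [-0.0075,-0.008,-0.06,0,0,-0.2,1]
    - [-0.0075,-0.008,-0.09,0,0,-0.2,1]
    - [-0.0075,-0.008,-0.11,0,0,-0.2,1]
    - [-0.0075,-0.008,-0.12,0,0,-0.2,1]
    - [-0.0075,-0.008,-0.122,0,0,-0.2,1]
    - [-0.0075,-0.008,-0.122,0,0,-0.2,1]

```text
t: 7.32
eef_pos: [0.5381, -0.1637, 0.1344]
tool_rot: [-0.0, 0.68, 0.733, -0.0]
contact_force: [0.1, 0.3, -1.3]
gripper_width: 0.105
```

Run:
```python
from h import *
c=snap('wrist','w4'); s=snap('side','s4'); o=bot.get_obs(); print(o['t'],o['eef_pos'])
r=R.from_quat(np.array(o['tool_rot'])[[1,2,3,0]]).as_matrix();y=r[:,1];print(np.degrees(np.arctan2(y[1],y[0])))
a=c['color'][80:300,220:420,::-1]; b=s['color'][190:330,260:440,::-1]
cv2.imwrite('pics/w4c.png',cv2.resize(a,None,fx=2.7,fy=2.7,interpolation=0)); cv2.imwrite('pics/s4c.png',cv2.resize(b,None,fx=4,fy=4,interpolation=0))
```

```text
7.4167 [ 0.53892285 -0.1639863   0.1357023 ]
4.276766562596659
```

View pics/w4c.png

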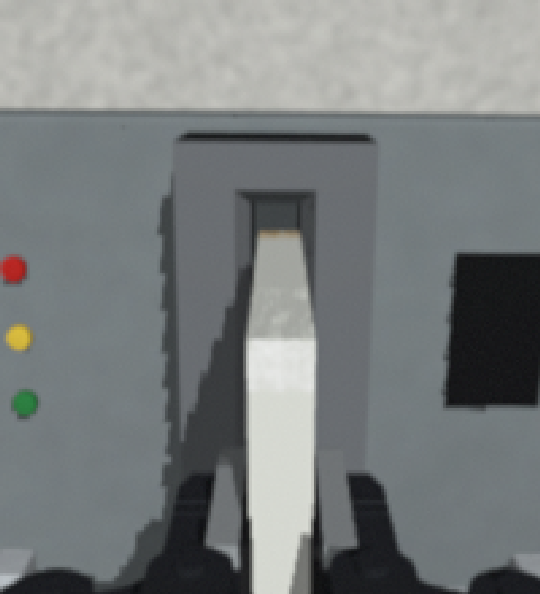

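View pics/s4c.png

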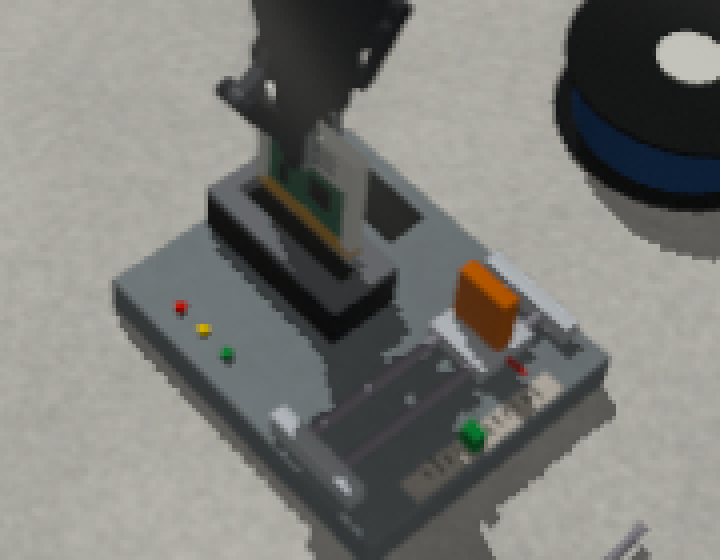

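Run:
```python
from h import *
c=bot.read_camera('wrist'); o=bot.get_obs(); zt=o['eef_pos'][2]; print(o['eef_pos'])
f=lambda l:np.array(l)/2.7+[220,80]
P=lambda l,z:atz(c,f(l),z)
a=np.radians(4.3);x=np.array([np.cos(a),np.sin(a),0]);y=np.array([-x[1],x[0],0])
s=np.array([.538,-.163,.066])
def rel(p): d=p-s; return np.round([d@x*1000,d@y*1000],1).tolist()
print('foot',[rel(p) for p in P([(258,233),(301,233)],zt-.0567)])
print('top',[rel(p) for p in P([(246,338),(316,338)],zt+.0293)])
print('flare',[rel(p) for p in P([(236,192),(316,192)],.066)])
print('inner slot',[rel(p) for p in P([(253,203),(300,203)],.060)])
print('block',[rel(p) for p in P([(176,140),(377,140)],.066)])
```

```text
[ 0.53898502 -0.16402312  0.13580898]
foot [[-3.8, 37.9], [6.7, 37.9]]
top [[-3.6, 38.8], [6.5, 38.8]]
flare [[-9.7, 46.1], [10.9, 46.1]]
inner slot [[-5.5, 42.4], [6.9, 42.4]]
block [[-24.6, 59.2], [26.1, 59.2]]
```

step_arm:
  increments:
    - [-0.001,0.002,0,0,0,0,1]
    - [-0.001,0.002,-0.006,0,0,0,1]
    - [-0.001,0.002,-0.012,0,0,0,1]
    - [-0.001,0.002,-0.018,0,0,0,1]
    - [-0.001,0.002,-0.024,0,0,0,1]
    - [-0.001,0.002,-0.03,0,0,0,1]
    - [-0.001,0.002,-0.03,0,0,0,1]

```text
t: 8.05
eef_pos: [0.5358, -0.1614, 0.1027]
tool_rot: [-0.001, 0.68, 0.733, -0.001]
contact_force: [0.3, 0.1, -2.2]
gripper_width: 0.106
```

step_arm:
  increments:
    - [0,0,-0.005,0,0,0,1]
    - [0,0,-0.01,0,0,0,1]
    - [0,0,-0.014,0,0,0,1]
    - [0,0,-0.017,0,0,0,1]
    - [0,0,-0.018,0,0,0,1]
    - [0,0,-0.018,0,0,0,1]

```text
t: 8.55
eef_pos: [0.5368, -0.1617, 0.0867]
tool_rot: [-0.0, 0.68, 0.733, 0.0]
contact_force: [-2.1, 1.2, 4.3]
gripper_width: 0.11
```

step_arm:
  increments:
    - [0,0,-0.001,0,0,0,1]
    - [0,0,-0.002,0,0,0,1]
    - [0,0,-0.002,0,0,0,1]

```text
t: 8.8
eef_pos: [0.5371, -0.1617, 0.0866]
tool_rot: [-0.0, 0.68, 0.733, 0.001]
contact_force: [-7.0, 4.1, 25.1]
gripper_width: 0.108
```

step_arm:
  increments:
    - [0,0,0.0015,0,0,0,1]
    - [0,0,0.0015,0,0,0,-1]
    - [0,0,0.0015,0,0,0,-1]
    - [0,0,0.0015,0,0,0,-1]
    - [0,0,0.0015,0,0,0,-1]
    - [0,0,0.0015,0,0,0,-1]
    - [0,0,0.0015,0,0,0,-1]

```text
t: 9.38
eef_pos: [0.5368, -0.1617, 0.0856]
tool_rot: [-0.0, 0.68, 0.733, -0.0]
contact_force: [1.1, 0.2, -0.1]
gripper_width: 0.943
```

step_arm:
  increments:
    - [0,0,0.02,0,0,0,-1]
    - [0,0,0.05,0,0,0,-1]
    - [0,0,0.09,0,0,0,-1]
    - [0,-0.03,0.13,0,0,0,-1]
    - [0.01,-0.06,0.15,0,0,0,-1]
    - [0.02,-0.08,0.15,0,0,0,-1]
    - [0.02,-0.08,0.15,0,0,0,-1]

```text
t: 9.97
eef_pos: [0.5584, -0.2478, 0.2388]
tool_rot: [0.004, 0.682, 0.731, 0.0]
contact_force: [0.2, -0.3, -0.6]
gripper_width: 1.001
```

Run:
```python
from h import *
c=snap('wrist','w5'); s=snap('side','s5'); o=bot.get_obs(); print(o['t'],o['eef_pos'])
a=np.radians(4.3);x=np.array([np.cos(a),np.sin(a),0]);y=np.array([-x[1],x[0],0])
t=np.array([.5383,-.1645,0])-.055*y; print('tester',t)
for n,cc in(('wrist',c),('side',s)):
  for k,z in dict(module_center=.073,slot_mouth=.066,tester=0,pull=.07,pointer=.04,mark=.04).items():
    for d in bot.place_of(k,n)[:2]:
        uv=np.array(d['location'])*[640,400]; p=atz(cc,uv,z)[0];print(n,k,round(d['conf'],2),uv.round(1),p.round(4),'tester:',((p-t)@x).round(4),((p-t)@y).round(4))
b=s['color'][190:330,260:440,::-1]
cv2.imwrite('pics/s5c.png',cv2.resize(b,None,fx=4,fy=4,interpolation=0))
```

```text
10.0667 [ 0.55663012 -0.24254808  0.23572695]
tester [ 0.54242383 -0.21934518  0.        ]
wrist module_center 0.94 [308.6  96.2] [ 0.5396 -0.1634  0.073 ] tester: 0.0014 0.056
wrist slot_mouth 0.86 [309.5  99.2] [ 0.5403 -0.1659  0.066 ] tester: 0.0019 0.0534
wrist tester 0.32 [348.  227.2] [ 0.5987 -0.3249  0.    ] tester: 0.0482 -0.1095
wrist pull 0.72 [348.8 210. ] [ 0.5892 -0.2765  0.07  ] tester: 0.0424 -0.0605
wrist pointer 0.72 [346.5 228.8] [ 0.5923 -0.3109  0.04  ] tester: 0.0429 -0.095
wrist mark 0.5 [302.5 238.1] [ 0.5398 -0.3267  0.04  ] tester: -0.0107 -0.1069
side module_center 0.77 [332.3 242. ] [ 0.5363 -0.1528  0.073 ] tester: -0.0012 0.0668
side slot_mouth 0.84 [337.2 246.1] [ 0.542  -0.1658  0.066 ] tester: 0.0035 0.0534
side slot_mouth 0.36 [346.5 168.9] [0.7339 0.0386 0.066 ] tester: 0.2103 0.2429
side tester 0.97 [350.3 278.1] [ 0.5403 -0.2258  0.    ] tester: -0.0026 -0.0062
side tester 0.31 [258.5 152.7] [ 0.6004  0.3134 -0.    ] tester: 0.0978 0.5269
side pull 0.97 [378.6 266.6] [ 0.5822 -0.2736  0.07  ] tester: 0.0356 -0.0571
side pointer 0.6 [391.9 280.3] [ 0.5984 -0.3081  0.04  ] tester: 0.0492 -0.0927
side mark 0.46 [380.2 298.2] [ 0.5431 -0.3292  0.04  ] tester: -0.0075 -0.1096
```

View pics/w5.png

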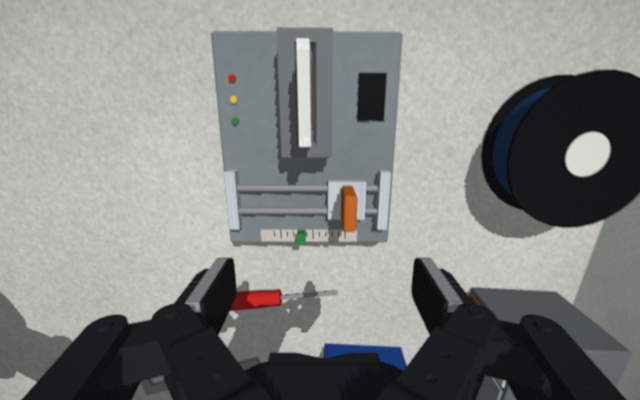

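View pics/s5c.png

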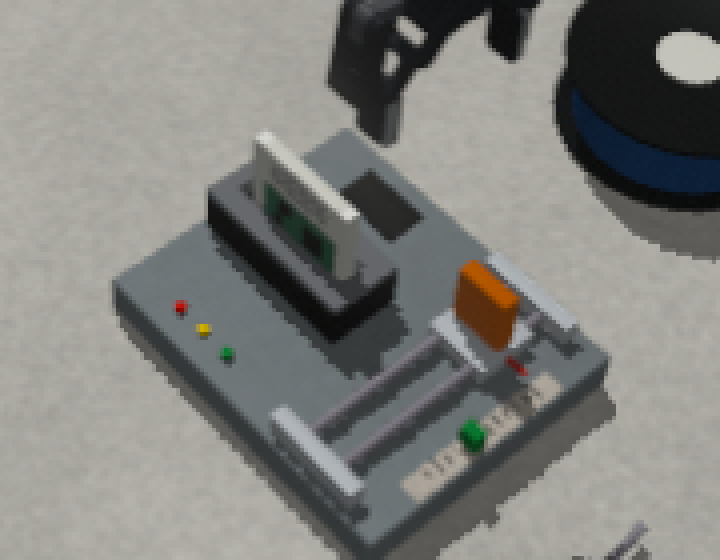

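step_arm:
  increments:
    - [0.016,-0.017,-0.03,0,0,0,-0.06]
    - [0.033,-0.033,-0.06,0,0,0,-0.06]
    - [0.033,-0.033,-0.1,0,0,0,-0.06]
    - [0.033,-0.033,-0.11,0,0,0,-0.06]
    - [0.033,-0.033,-0.11,0,0,0,-0.06]

```text
t: 11.08
eef_pos: [0.5874, -0.2734, 0.1224]
tool_rot: [-0.003, 0.68, 0.733, -0.001]
contact_force: [-0.5, 0.4, 0.6]
gripper_width: 0.527
```

Run:
```python
from h import *
c=snap('wrist','w6'); o=bot.get_obs(); print(o['t'],o['eef_pos'],o['gripper_width'])
```

```text
11.1333 [ 0.58890399 -0.27423024  0.12509738] 0.5311223546832884
```

View pics/w6.png

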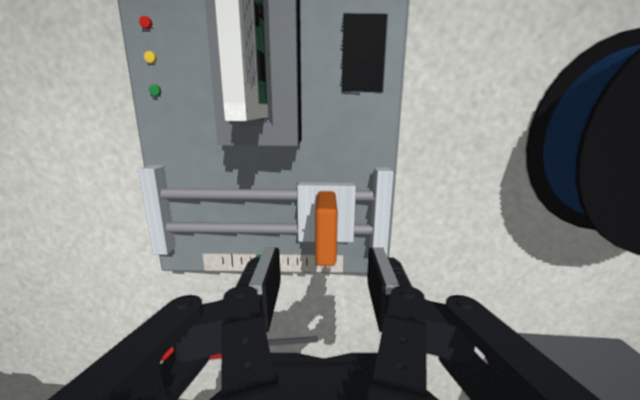

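step_arm:
  increments:
    - [0.001,-0.001,-0.02,0,0,0,-0.06]
    - [0.001,-0.001,-0.045,0,0,0,-0.06]
    - [0.001,-0.001,-0.064,0,0,0,-0.06]
    - [0.001,-0.001,-0.069,0,0,0,-0.06]
    - [0.001,-0.001,-0.069,0,0,0,-0.06]

```text
t: 11.55
eef_pos: [0.5912, -0.2755, 0.0578]
tool_rot: [0.0, 0.68, 0.733, 0.0]
contact_force: [-0.3, -0.2, -0.3]
gripper_width: 0.529
```

step_arm:
  force: 70
  increments:
    - [0,0,0,0,0,0,1]
    - [0,0,0,0,0,0,1]
    - [0,0,0,0,0,0,1]
    - [0,0,0,0,0,0,1]
    - [0,0,0,0,0,0,1]
    - [0,0,0,0,0,0,1]

```text
t: 12.05
eef_pos: [0.5886, -0.2767, 0.0591]
tool_rot: [-0.001, 0.681, 0.732, -0.001]
contact_force: [-9.9, 2.1, 11.9]
gripper_width: 0.153
```

Run:
```python
from h import *
c=snap('wrist','w7'); o=bot.get_obs(); print(o['t'],o['eef_pos'],o['gripper_width'])
s=snap('side','s7');b=s['color'][190:330,260:440,::-1]
cv2.imwrite('pics/s7c.png',cv2.resize(b,None,fx=4,fy=4,interpolation=0))
# flag from w5
```

```text
12.1 [ 0.58863365 -0.27674814  0.0590693 ] 0.15316370451889097
```

View pics/w7.png

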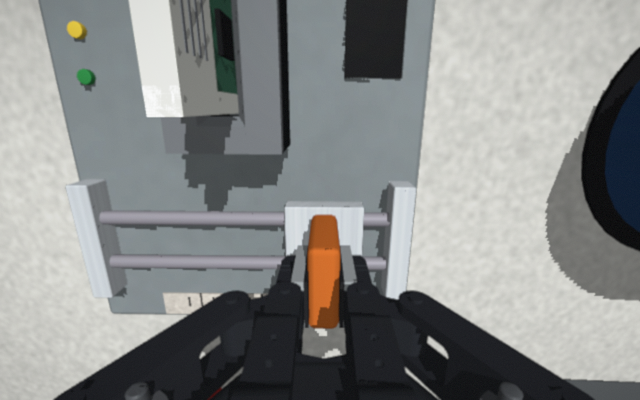

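View pics/s7c.png

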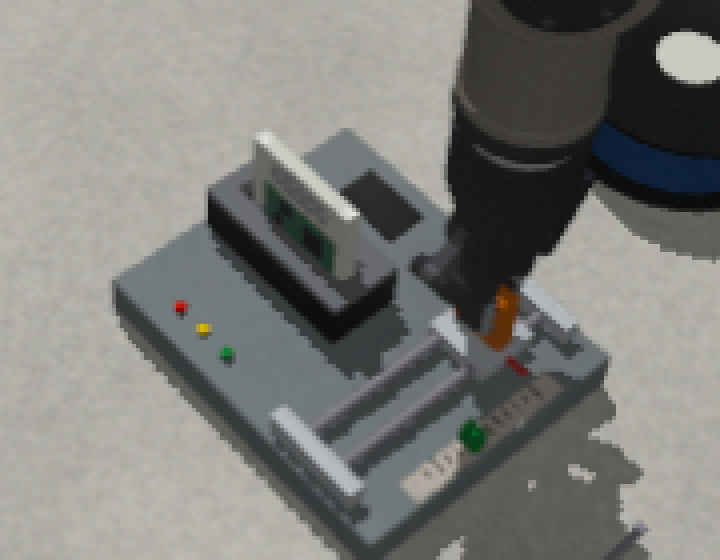

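Run:
```python
import cv2,numpy as np
i=cv2.imread('pics/w5.png'); j=i[160:260,215:405]; cv2.imwrite('pics/w5c.png',cv2.resize(j,None,fx=4,fy=4,interpolation=0))
b,g,r=[i[...,k].astype(int) for k in range(3)]
for nm,m in (('green',(g>1.4*r)&(g>1.3*b)&(g>60)),('red',(r>2.2*g)&(r>2.2*b)&(r>70))):
    n,l,s,c=cv2.connectedComponentsWithStats(m.astype(np.uint8)); print(nm,[(s[k].tolist(),c[k].round(1).tolist()) for k in range(1,n) if s[k,4]>4])
```

```text
green [([232, 117, 7, 8, 41], [234.8, 120.4]), ([297, 230, 8, 15, 114], [300.6, 237.3])]
red [([229, 75, 6, 7, 36], [231.6, 77.9]), ([231, 290, 50, 20, 765], [256.2, 299.4])]
```

View pics/w5c.png

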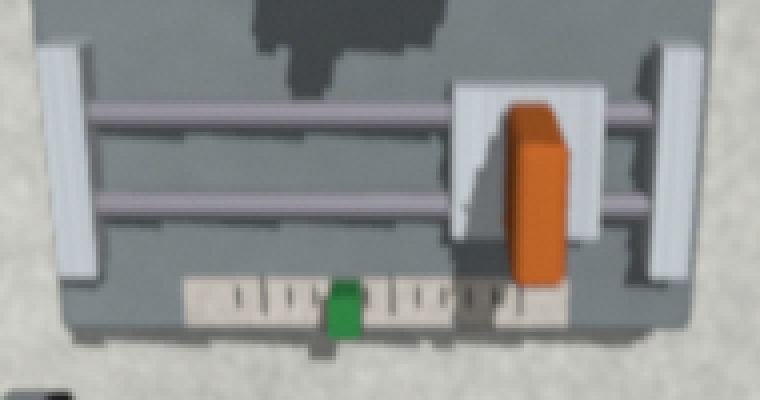

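step_arm:
  increments:
    - [-0.005,0,0.001,0,0,0,1]
    - [-0.012,-0.001,0.001,0,0,0,1]
    - [-0.02,-0.002,0.001,0,0,0,1]
    - [-0.028,-0.002,0.001,0,0,0,1]
    - [-0.036,-0.003,0.001,0,0,0,1]
    - [-0.044,-0.003,0.001,0,0,0,1]
    - [-0.05,-0.004,0.001,0,0,0,1]
    - [-0.055,-0.004,0.001,0,0,0,1]
    - [-0.055,-0.004,0.001,0,0,0,1]
    - [-0.055,-0.004,0.001,0,0,0,1]

```text
t: 12.98
eef_pos: [0.5398, -0.28, 0.0592]
tool_rot: [0.004, 0.68, 0.733, 0.002]
contact_force: [10.1, -3.1, -10.4]
gripper_width: 0.153
```

```bash
cat > b.py <<'E'
from h import *
import sys
n=sys.argv[1]
o=bot.get_obs(); print(o['t'],o['eef_pos'],o['gripper_width'],o['contact_force'])
s=snap('side');b=s['color'][230:330,310:430,::-1];e=snap('scene');b2=e['color'][230:310,170:270,::-1]
cv2.imwrite(f'pics/s{n}.png',cv2.resize(b,None,fx=6,fy=6,interpolation=0));cv2.imwrite(f'pics/e{n}.png',cv2.resize(b2,None,fx=7,fy=7,interpolation=0))
cv2.imwrite(f'pics/f{n}.png',s['color'][:,:,::-1])
cc=snap('wrist',f'wf{n}')
x=np.array([np.cos(.075),np.sin(.075),0])
for nm,c in (('side',s),('scene',e)):
  q={}
  for k in ('pointer','mark'):
    for d in bot.place_of(k,nm)[:1]:
        uv=np.array(d['location'])*[640,400]; q[k]=atz(c,uv,.04)[0]; print(nm,k,round(d['conf'],2),uv.round(1),q[k].round(4))
  if len(q)==2: print('pointer-mark x',(q['pointer']-q['mark'])@x)
E
python3 b.py 8
```

```text
12.9833 [ 0.53982197 -0.27997726  0.05919548] 0.15258620931261963 [ 10.11140115  -3.13078629 -10.3783026 ]
side pointer 0.5 [372.9 293.1] [ 0.5383 -0.3088  0.04  ]
side mark 0.6 [375.8 300.9] [ 0.5301 -0.3286  0.04  ]
pointer-mark x 0.009659412449628915
scene pointer 0.69 [211.2 269.1] [ 0.533  -0.3091  0.04  ]
scene mark 0.62 [255.7 232.1] [ 0.5131 -0.1353  0.04  ]
pointer-mark x 0.0068280520838364745
```

View pics/s8.png

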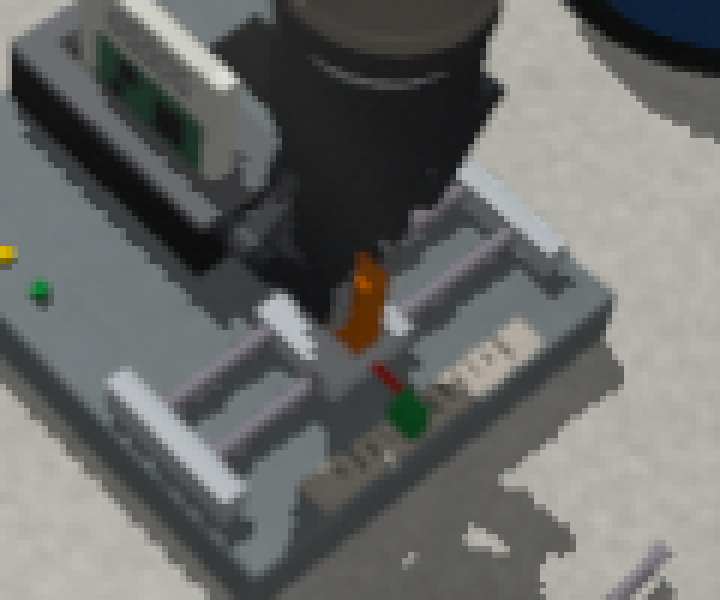

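View pics/e8.png

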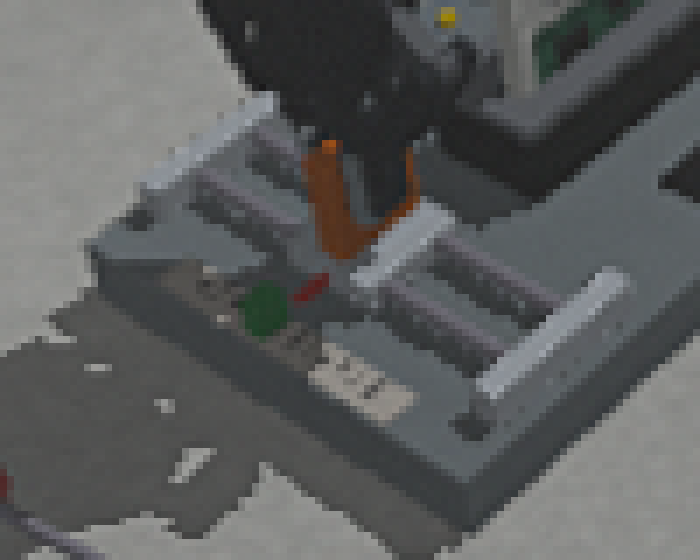

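View pics/wf8.png

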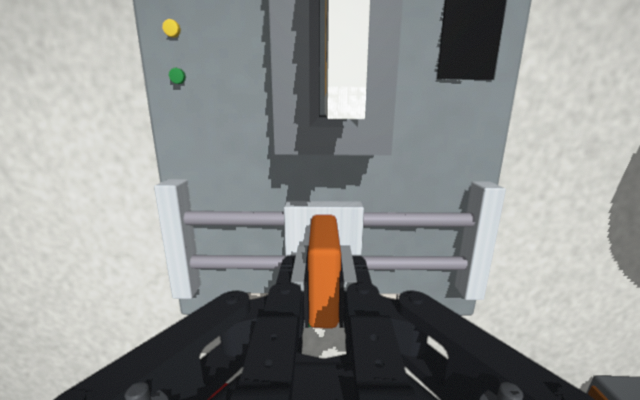

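step_arm:
  increments:
    - [-0.002,0,-0.001,0,0,0,1]
    - [-0.005,0,-0.001,0,0,0,1]
    - [-0.005,0,-0.001,0,0,0,1]
    - [-0.005,0,-0.001,0,0,0,1]
    - [-0.005,0,-0.001,0,0,0,1]

```text
t: 13.75
eef_pos: [0.5362, -0.2802, 0.0592]
tool_rot: [0.005, 0.68, 0.733, 0.002]
contact_force: [10.8, -1.3, -5.0]
gripper_width: 0.152
```

```bash
python3 b.py 9
```

```text
13.75 [ 0.53624675 -0.28024198  0.05916042] 0.15215328973355918 [10.83520268 -1.34889045 -5.01183988]
side pointer 0.72 [373.5 290.9] [ 0.5434 -0.3049  0.04  ]
side mark 0.6 [378.6 301.3] [ 0.5347 -0.3332  0.04  ]
pointer-mark x 0.010797313867114402
scene pointer 0.79 [214.  272.5] [ 0.5481 -0.3122  0.04  ]
scene mark 0.6 [206.3 273.2] [ 0.5349 -0.3261  0.04  ]
pointer-mark x 0.014253384894592602
```

View pics/s9.png

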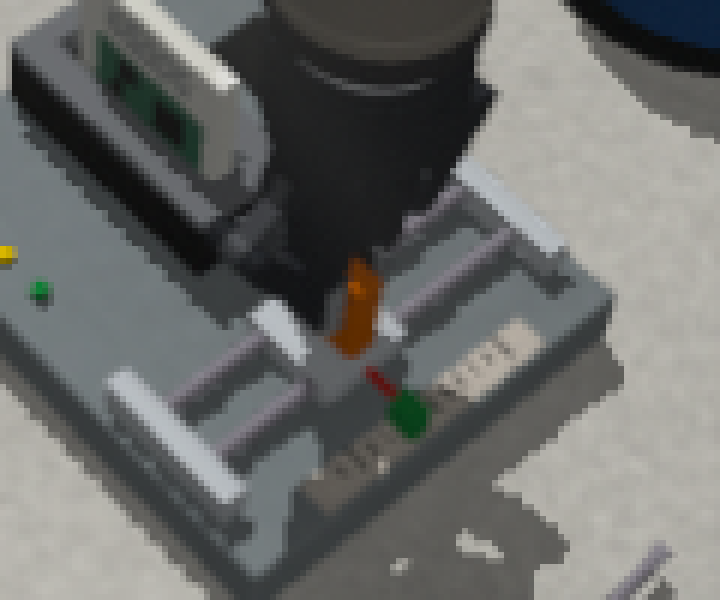

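View pics/e9.png

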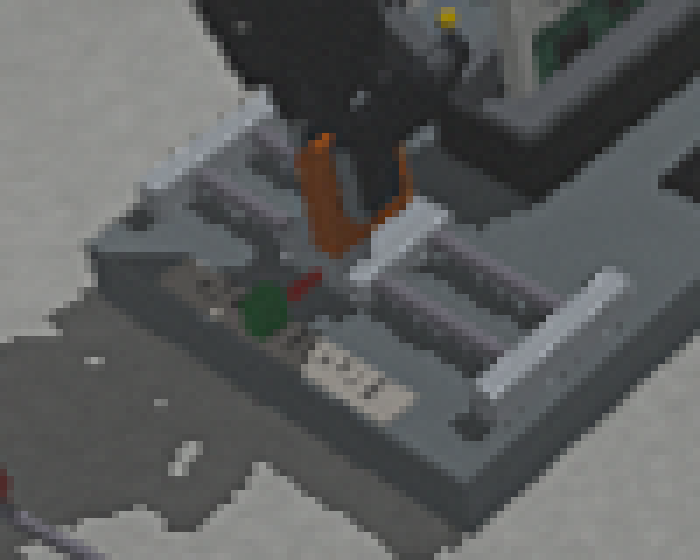

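View pics/wf9.png

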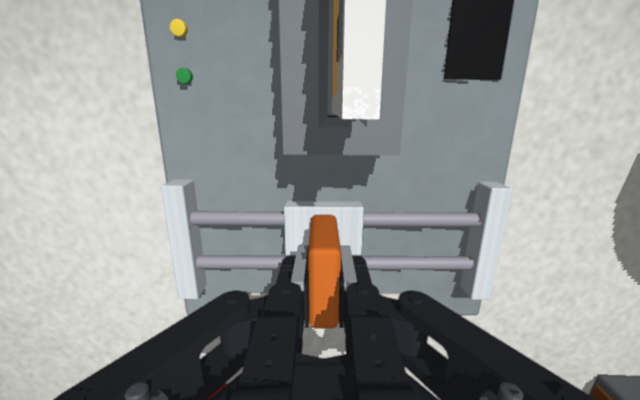

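step_arm:
  increments:
    - [-0.002,0,-0.001,0,0,0,1]
    - [-0.002,0,-0.001,0,0,0,1]
    - [-0.002,0,-0.001,0,0,0,1]
    - [-0.002,0,-0.001,0,0,0,1]
    - [-0.002,0,-0.001,0,0,0,1]
    - [-0.002,0,-0.001,0,0,0,1]
    - [-0.002,0,-0.001,0,0,0,1]
    - [-0.002,0,-0.001,0,0,0,1]

```text
t: 14.77
eef_pos: [0.5354, -0.2803, 0.0591]
tool_rot: [0.005, 0.68, 0.733, 0.003]
contact_force: [11.7, -0.3, 1.4]
gripper_width: 0.149
```

```bash
python3 b.py 10
python3 - <<'E'
from h import *
o=bot.get_obs(); print(o['t'],o['eef_pos'],o['contact_force'])
c=bot.read_camera('side'); e=bot.read_camera('scene'); w=bot.read_camera('wrist')
p=np.array(o['eef_pos']); a=.075; x=np.array([np.cos(a),np.sin(a),0]); y=np.array([-x[1],x[0],0])
# colour centroids
for n,cam in(('side',c),('scene',e)):
    i=cam['color'].astype(int); r,g,b=i[...,0],i[...,1],i[...,2]
    m=(g>1.5*r)&(g>1.3*b)&(g>40); N,l,s,ce=cv2.connectedComponentsWithStats(m.astype(np.uint8))
    G=[(s[k,4],ce[k].round(1).tolist(),atz(cam,ce[k],.038)[0].round(4).tolist()) for k in range(1,N) if s[k,4]>6]
    G=[g for g in G if -.36<g[2][1]<-.29 and .5<g[2][0]<.6]
    m=(r>2*g)&(r>2*b)&(r>50); N,l,s,ce=cv2.connectedComponentsWithStats(m.astype(np.uint8))
    Rr=[(s[k,4],ce[k].round(1).tolist(),atz(cam,ce[k],.04)[0].round(4).tolist()) for k in range(1,N) if s[k,4]>3]
    Rr=[g for g in Rr if -.33<g[2][1]<-.26 and .5<g[2][0]<.6]
    print(n,'G',G,'R',Rr)
    for A in G:
        for B in Rr: print('   ptr-mark', (np.array(B[2])-A[2])@x,(np.array(B[2])-A[2])@y)
E
```

```text
14.7667 [ 0.53537123 -0.28029322  0.05910672] 0.14875184036981143 [11.65470235 -0.29060144  1.40792833]
side pointer 0.84 [372.8 291.4] [ 0.5411 -0.305   0.04  ]
side mark 0.57 [378.1 300.8] [ 0.5346 -0.3315  0.04  ]
pointer-mark x 0.008520199750216806
scene pointer 0.67 [213.  269.6] [ 0.5379 -0.3073  0.04  ]
scene mark 0.48 [207.7 270.4] [ 0.5297 -0.3176  0.04  ]
pointer-mark x 0.008958745640115253
15.1167 [ 0.53539923 -0.28030743  0.05914007] [11.96200714 -0.20664861  0.86454292]
side G [(np.int32(39), [377.7, 298.6], [0.5385, -0.3258, 0.038])] R [(np.int32(52), [369.3, 281.4], [0.5523, -0.279, 0.04]), (np.int32(12), [372.6, 293.4], [0.5371, -0.3089, 0.04])]
   ptr-mark 0.017267915990312837 0.04563440672728742
   ptr-mark -0.00012975229244770412 0.016957392616278114
scene G [(np.int32(34), [207.3, 274.0], [0.5374, -0.3252, 0.038])] R []
```

View pics/s10.png

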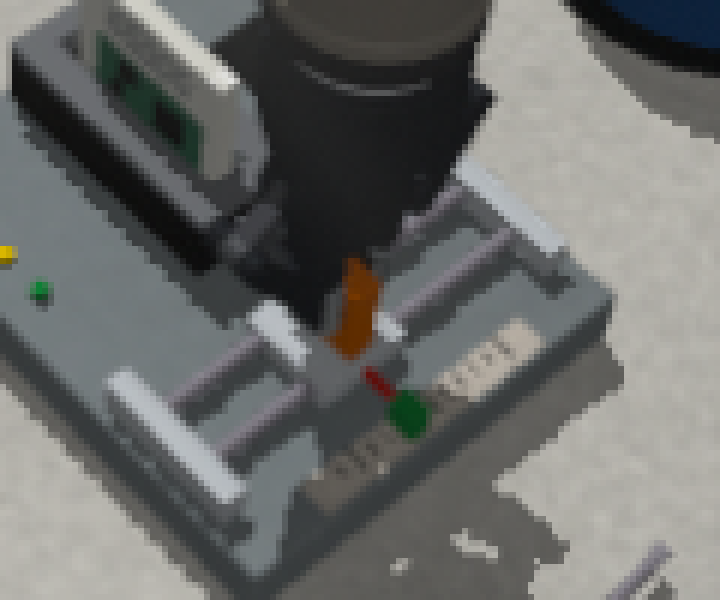

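View pics/wf10.png

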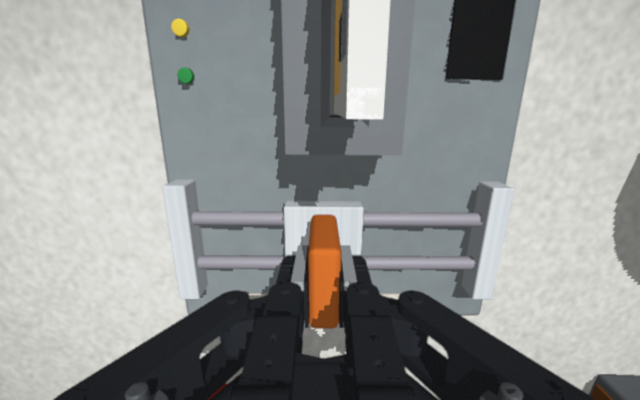

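View pics/f10.png

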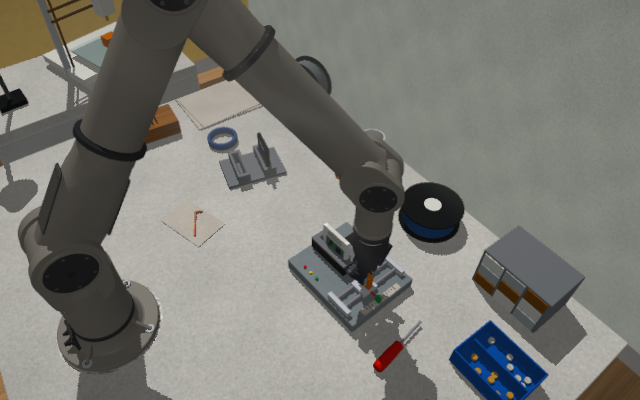

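Run:
```python
import cv2
i=cv2.imread('pics/wf10.png')[170:310,155:520]; cv2.imwrite('pics/wf10c.png',cv2.resize(i,None,fx=2.19,fy=4,interpolation=0))
```

```text
(no output)
```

View pics/wf10c.png

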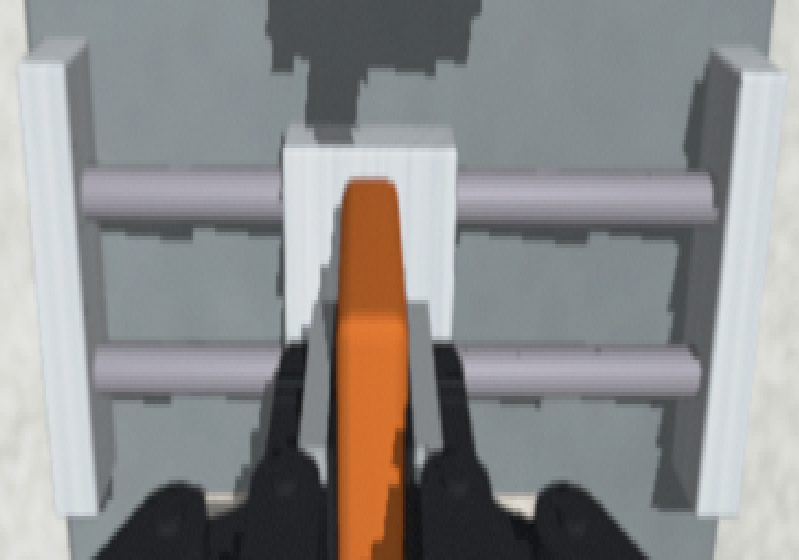

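View pics/e10.png

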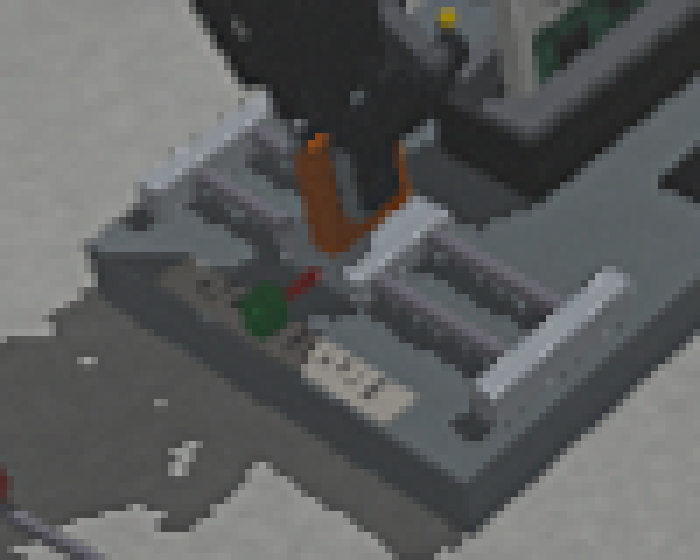

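step_arm:
  increments:
    - [-0.0015,0,0,0,0,0,1]
    - [-0.0015,0,0,0,0,0,1]
    - [-0.0015,0,0,0,0,0,1]
    - [-0.0015,0,0,0,0,0,1]
    - [-0.0015,0,0,0,0,0,1]
    - [-0.0015,0,0,0,0,0,1]
    - [-0.0015,0,0,0,0,0,1]
    - [-0.0015,0,0,0,0,0,1]

```text
t: 15.93
eef_pos: [0.5339, -0.2804, 0.0591]
tool_rot: [0.005, 0.68, 0.733, 0.003]
contact_force: [11.4, 0.4, 1.4]
gripper_width: 0.149
```

```bash
python3 b.py 11; python3 -c "
from h import *
o=bot.get_obs();print(o['t'],o['eef_pos'],o['contact_force'],np.abs(o['joint_vel']).max())"
```

```text
15.9333 [ 0.5338653  -0.28038651  0.05910941] 0.14914977843432636 [11.37742265  0.4470702   1.41527852]
side pointer 0.6 [374.6 292.7] [ 0.5422 -0.3102  0.04  ]
side mark 0.47 [378.8 300.6] [ 0.5362 -0.3321  0.04  ]
pointer-mark x 0.007559588310503869
scene pointer 0.8 [212.2 272.2] [ 0.5437 -0.3144  0.04  ]
scene mark 0.53 [207.4 273.4] [ 0.5377 -0.3247  0.04  ]
pointer-mark x 0.00678758657485056
16.2833 [ 0.53389168 -0.28038005  0.05913022] [11.14684584 -0.4789476   1.85759857] 0.0014005864492995367
```

View pics/s11.png

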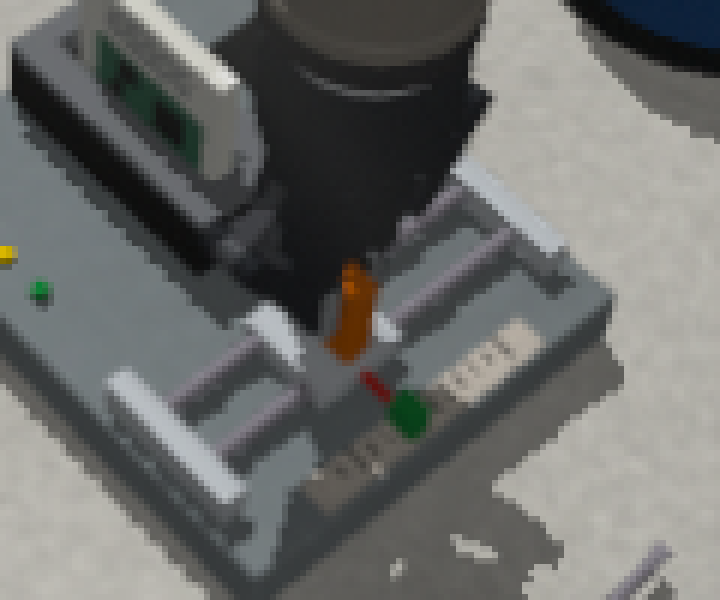

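Run:
```python
from h import *
a=.075; x=np.array([np.cos(a),np.sin(a),0]); y=np.array([-x[1],x[0],0])
t=np.array([.5417,-.2193,0])
tp=lambda p:(np.round([(p-t)@x*1000,(p-t)@y*1000],1)).tolist()
for n,fn in(('side','side0'),('scene','scene0'),('side','f11')):
    cam=bot.read_camera(n); I=cv2.imread(f'pics/{fn}.png')[:,:,::-1]; i=I.astype(int); r,g,b=i[...,0],i[...,1],i[...,2]
    m=(g>1.4*r)&(g>1.3*b)&(g>40); N,l,s,ce=cv2.connectedComponentsWithStats(m.astype(np.uint8))
    for k in range(1,N):
        p=atz(cam,ce[k],.039)[0]
        if s[k,4]>6 and np.linalg.norm(p[:2]-t[:2])<.15: print(fn,'G',s[k].tolist(),ce[k].round(1),tp(p))
    m=(r>1.7*g)&(r>1.7*b)&(r>50); N,l,s,ce=cv2.connectedComponentsWithStats(m.astype(np.uint8))
    for k in range(1,N):
        p=atz(cam,ce[k],.04)[0]
        if s[k,4]>3 and np.linalg.norm(p[:2]-t[:2])<.15: print(fn,'R',s[k].tolist(),ce[k].round(1),tp(p))
    # model projections: flag corners for mark x=-9, pointer tip at 45 & -10
    W=lambda X,Y,Z:t+X/1000*x+Y/1000*y+np.array([0,0,Z/1000])
    print('  pred flag',[proj(cam,W(mx,-107,38))[0].round(1).tolist() for mx in(-5,-9,-13)],'ptr rest',proj(cam,W(45,-97,40))[0].round(1),'ptr now',proj(cam,W(-9.9,-97,40))[0].round(1))
    if n=='side': bb=I[260:320,340:420]
    else: bb=I[240:310,170:270]
    cv2.imwrite(f'pics/z_{fn}.png',cv2.resize(bb[:,:,::-1],None,fx=8,fy=8,interpolation=0))
    print('  ends L,R', [proj(cam,W(X,Y,46))[0].round(1).tolist() for X in(-93,93) for Y in(-30,-90)], 'corner',[proj(cam,W(X,Y,30))[0].round(1).tolist() for X in(-100,100) for Y in(-120,120)])
```

```text
side0 G [315, 277, 3, 3, 9] [316. 278.] [-84.4, 29.1]
side0 G [375, 295, 7, 8, 39] [377.7 298.5] [-11.4, -106.1]
side0 R [374, 255, 16, 22, 214] [381.1 265.6] [60.7, -46.2]
side0 R [304, 265, 3, 3, 7] [304.7 266. ] [-83.5, 72.8]
side0 R [387, 279, 5, 5, 10] [388.9 281.2] [42.6, -90.1]
  pred flag [[379.9, 297.5], [378.7, 298.4], [377.4, 299.4]] ptr rest [391.7 282.5] ptr now [375.4 295.3]
  ends L,R [[329.7, 294.7], [347.3, 312.3], [385.8, 253.2], [403.6, 268.5]] corner [[353.7, 326.8], [287.6, 259.9], [413.7, 278.6], [346.5, 220.9]]
scene0 G [204, 270, 7, 8, 37] [207.3 273.6] [-12.4, -105.0]
scene0 R [238, 227, 3, 3, 6] [238.8 228.2] [-74.2, 71.3]
scene0 R [228, 253, 13, 10, 65] [234.1 257.5] [1.8, -24.6]
scene0 R [232, 257, 11, 18, 40] [238.3 266.4] [34.3, -42.2]
scene0 R [225, 277, 5, 5, 10] [227.4 279.1] [43.5, -89.8]
  pred flag [[208.8, 275.6], [207.7, 275.0], [206.6, 274.3]] ptr rest [225.7 281.1] ptr now [210.3 271.9]
  ends L,R [[207.4, 243.2], [190.1, 255.6], [258.4, 271.3], [241.6, 286.1]] corner [[180.5, 265.6], [244.4, 219.3], [235.7, 299.8], [297.2, 244.5]]
f11 G [315, 277, 3, 3, 9] [316. 278.] [-84.4, 29.1]
f11 G [375, 295, 7, 8, 41] [377.7 298.6] [-11.4, -106.2]
f11 R [304, 265, 3, 3, 7] [304.7 266. ] [-83.5, 72.8]
f11 R [365, 274, 8, 16, 74] [368.5 281.4] [4.7, -59.2]
f11 R [370, 292, 5, 5, 13] [372. 294.] [-13.4, -89.3]
  pred flag [[379.9, 297.5], [378.7, 298.4], [377.4, 299.4]] ptr rest [391.7 282.5] ptr now [375.4 295.3]
  ends L,R [[329.7, 294.7], [347.3, 312.3], [385.8, 253.2], [403.6, 268.5]] corner [[353.7, 326.8], [287.6, 259.9], [413.7, 278.6], [346.5, 220.9]]
```

View pics/z_side0.png

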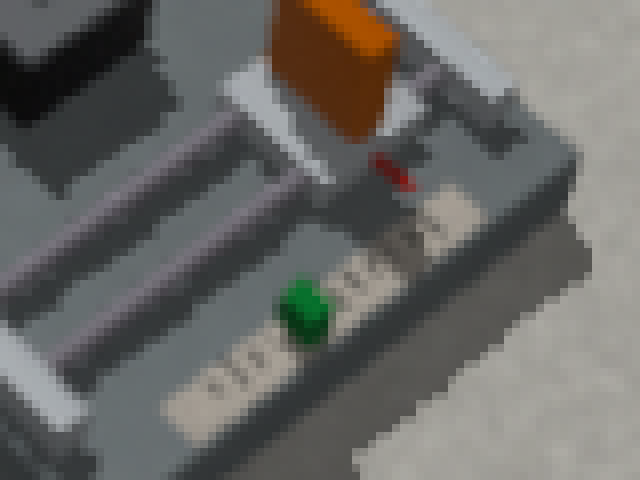

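View pics/z_scene0.png

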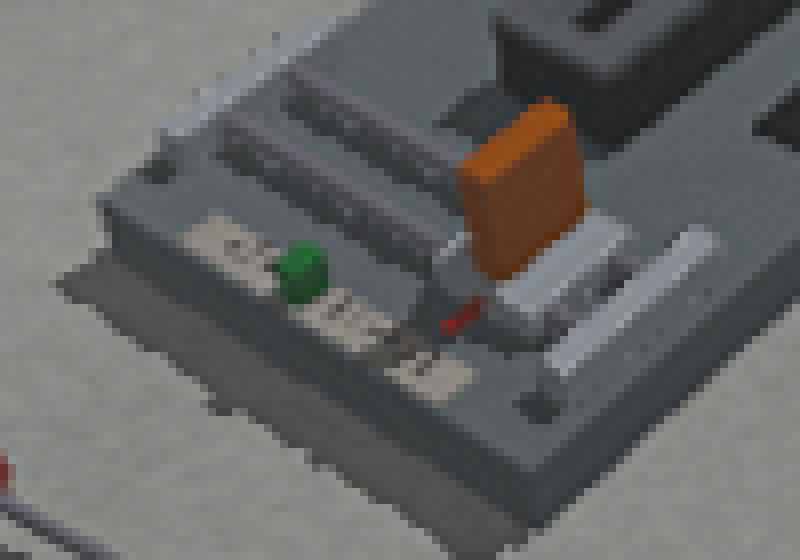

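View pics/z_f11.png

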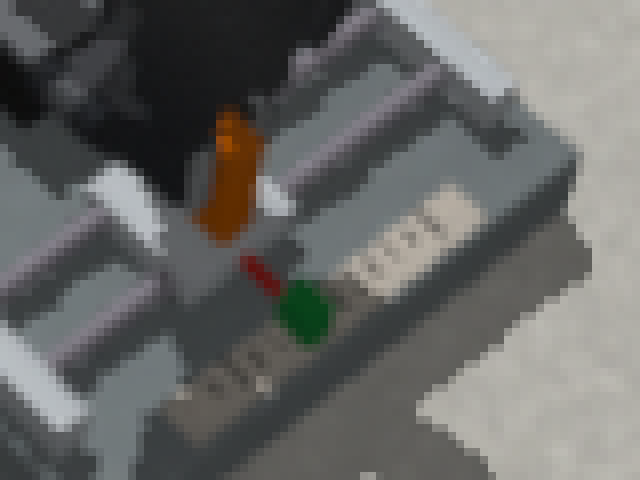

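```bash
python3 -c "
from station import bot
print(bot.hand_in())"
```

```text
the job is handed in; nothing more can be done
None
```

I put the white module into the tester slot, pulled the orange handle out to the green flag, and handed in at about 16 s of robot time while still gripping it.

- **Module:** It bottomed out at the expected height (TCP 86.6 mm, 25 N push) with the handle still at rest. After release it showed upright and seated in the side and wrist views.
- **Handle travel:** I pulled the handle about 54.9 mm. My camera measurements put the flag 53.8 to 55.9 mm from the pointer's rest position: wrist 53.8, side 54.0 and scene 55.9. That leaves the pointer within about 1 mm of the flag centre, against the 5 mm allowed.
- **Hold:** At hand-in the wrist read about 11 N from the spring. Joint speeds were about 0.001 rad/s, and the grip was set to 70 N.
- **Other objects:** I did not touch the black module or the other loose things. The last full side view, taken during the handle pull, showed the black module, tape and screwdriver where they had been. The arm hid the gear in that view.

**One check disagreed:** the recognition network placed the pointer about 7 mm short of the flag in both fixed cameras. I went with the colour and geometry measurements instead. They agreed with each other and with the arm's own travel, while the network's flag position varied between pictures.

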